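# Lay out the tube set-up station around the cooling block

### The job

Lay out the tube set-up station from the steel tray, squared up with the aluminium cooling block, left, right and behind (away from the robot) being as the robot sees them: the tube rack goes centred on top of the block with their long sides parallel, the bottle stands on the bench left of the block, centred in line with it, and the tip box lies right of the block in the same line, its long sides parallel to the block's. Then stand the cup on the bench straight behind the tip box. Leave gaps of about 30 mm between block and bottle, block and tip box, and tip box and cup; keep rack and bottle upright on the way, and leave the mouse and the timer where they are.

Things in the scene. Friction and masses are not known exactly. Their poses are not given: they have to be found in the camera images.
- block: Fixed bare aluminium cooling block with three long dark grooves along its flat top (no holes) and finned sides, 64 (x) by 100 (y, long) by 30 high, standing on the bench. Origin: centre of its underside, z up. Its x axis points roughly away from the robot (yaw within 0.2 rad of straight ahead), its y axis to the robot's left.
- tray: Fixed flat steel delivery tray, 274 by 294 mm, floor 4 mm above the bench, rim 8 mm above the bench. Origin on the bench, 30 mm nearer the robot (-x) than the centre of the tray. The four things to place stand on it at the start, well apart.
- rack: Loose white tube rack, a solid block 60 (x) by 96 (y, long) by 34 high, three rows of six holes, most with small clear tubes standing 6 mm proud of its top. 150 g. Origin: centre of its underside, z up. Grip it across the 60 mm.
- tipbox: Loose closed pipette tip box, grey with a dark seam half-way up and a lighter lid, flat top without holes, 60 (x) by 84 (y, long) by 48 high. 140 g. Origin: centre of its underside, z up. Grip it across the 60 mm.
- bottle: Loose round amber bottle with paper label and narrower white cap, body 54 mm in diameter, straight-sided in its lower half, 85 high in all. 160 g. Origin: centre of its underside, z up; its yaw means nothing.
- cup: Loose round open white plastic cup, 54 mm in diameter at the rim and a little narrower at the foot, 70 high, wall 4 mm, empty. 80 g. Origin: centre of its underside, z up; its yaw means nothing. It is gripped from outside.
- mouse: Bystander: loose round black computer mouse, 62 mm in diameter, 32 high, on the bench beyond the work. Origin: centre of its underside. Leave it alone.
- timer: Bystander: loose flat grey lab timer with a green display and three buttons, 55 (x) by 70 (y) by 18 high, on the bench beyond the work. Origin: centre of its underside. Leave it alone.
Mind the look-alikes: they are no part of the job. Leave any blue look-alike of the cup alone.

How it is judged:
By the outcome, as a careful person would: the job done as asked, in the order asked, and still so for the second after the job is handed in, with the robot touching nothing.
It also fails if it takes over 112 s, if anything falls off the work surface, if the arm or the gripper's body presses on something with over 40 N, if the wrist force passes 120 N, or if a joint passes its speed limit or range.

### The arm

A 6-joint arm with a two-finger parallel gripper is mounted at the origin on the work surface. World frame = base frame: x ahead of the robot, y to its left, z up, the work surface at z = 0. Lengths are in m, angles in rad, forces in N, time in s.
With the tool pointing down it reaches from about 0.3 to 0.875 m from the base axis. Payload 6.4 kg.
Tool frame: the origin (TCP) lies on the centre line of the jaws, within the pads' length; the fingertips stand finger_overhang ahead of it and the grasp point (between the pads) is the TCP (finger_overhang is the distance from the TCP to the fingertips, in m); z points along the fingers, y is the direction in which the jaws open and shut (so a half turn about z gives the same grasp; the last joint's range is limited). The gripper opens to 88 mm and grips with 3 to 60 N. Pads are 18 mm wide; open, the fingers measure 123 mm over their backs; the gripper's body (75 mm by 187 mm) begins 45 mm behind the grasp point.
Start: joints at [1.114, 0.181, 1.607, -0, 1.354, -0.206], TCP at [0.143, 0.557, 0.258] pointing down, gripper open.
Joint ranges: [-2.99, 2.99], [-0.89, 2.07], [0.3, 2.58], [-1.14, 4.28], [0, 2.63], [-3.12, 3.12]. Speed limits (rad/s): [2.57, 2.57, 3.01, 3.14, 3.14, 3.14].

### API

Orientations are given as a unit quaternion [x, y, z, w].
In Python, from plant import get_obs, snapshot, camera_info, finish_job, silhouettes, finger_overhang gives the robot as it stands.
- The arm moves only by the tool drive_tool, never from a script. Its argument "increments" is a list of rows, each an object of numbers: "grip": the finger opening in cm, from 0 to 8.81; "tx", "ty", "tz": the shift along the tool's x, y, z in cm; "wx", "wy", "wz": the turn, a rotation vector about the tool's x, y, z in rad. A call has exactly 8 rows; each row is the pose to reach, as a shift and turn from the pose commanded when the call began, along the tool's axes at that moment; what a row does not reach only later rows make up. A row lasts 1/8 s, in which the tool goes at most 62.5 mm and 10.7 degrees, less where a joint would pass 70% of its speed; a pose out of reach is approached as far as the arm can. A call with a gripper value outside its range is refused whole. The fingers move at their own pace and stop on an object; the grip force is fixed at half the most. Time passes only in rows, so rows that repeat a pose let the fingers close, or fill a call up. It gives the time, the measured TCP pose, the force and the opening at its end, in the units of the state.
- get_obs(): the state, without advancing time (a new reading comes with each control period).
- snapshot(name): name is "side" or "top" or "wrist"; returns the picture (420x560x3 uint8, red, green, blue); there is no depth.
- camera_info(name): a dict with "intrinsics" (3x3 intrinsics, pixels), "T" (4x4, takes a point from camera to world coordinates); the wrist camera has in their place "mount" (4x4, takes a point from camera to tool coordinates, whose origin is the TCP and whose axes are the flange's). Camera axes: x right, y up, looking along -z (the intrinsics and any distortion apply to the point x, -y, -z); pixel columns grow to the right and rows downward; lengths in m; the calibration is good to about 2 mm. A picture is of the moment at which its call begins: read the wrist's pose just before it. camera_info takes no time and is no camera call.
- finish_job(): hands the job in, once; it reports no verdict.
Trained networks look in the newest picture that a camera, given by its name, has taken for a name from the list of things; names that differ only in an ending like _2 or _b are one class to them, and where a whole thing is asked for, a point or a joint stands for the part that bears it (a point fixed in the world has none). Each returns a list of dicts, best first, with "conf" (0 to 1); they miss things now and then, are a little off and sometimes report something else, mostly with a low value. They report only what shows in the picture. A call takes as long as a camera call. They do not tell look-alikes from the thing itself.
- silhouettes(label, camera): "pixels" (420x560 bool, what is visible of it) and "box" ([left, top, right, bottom] in pixels, round what is visible of it).
The state is a dict: "t": time; "q": joint angles; "joint_velocities": joint speeds; "joint_efforts": joint torques, N m; "eef_pos": TCP position; "orientation": TCP orientation; "wrist_force": force on the tool from outside, world axes, zero at the start; "ft_torque": the same for the moment, N m; "grip_width": finger opening in m.
Only numpy, scipy, OpenCV 4.12 (cv2) and the standard library are available. Lean on these libraries where they do the work, as an engineer would, in place of code of your own. Each camera call takes 0.05 s, during which the arm holds its last target. There are 200 camera calls.

## Working session

There is one attempt and no reset: what is moved stays moved. The work goes in short steps, Python scripts to look and compute and a tool call to move; the robot and the scene stay as the last step left them, time stands still between calls to the robot, and variables do not carry over. Pictures are saved under pics/ and viewed, about 12 in all and at most 16, crops included, and the job is handed in when it is done.

Besides the shell and the picture viewer there is one more tool, called after "Call:" as name(argument=value, ...), one argument or row to a line, values as JSON. drive_tool: Moves the arm, as the interface text tells. Its arguments: {"type":"object","properties":{"increments":{"type":"array"}},"required":["increments"]}

```bash
ls; mkdir -p pics
python3 - <<'E'
from plant import *
import plant,cv2
print(finger_overhang, get_obs())
for n in ("top","side"):
    im=snapshot(n); cv2.imwrite(f"pics/{n}0.png",im[:,:,::-1]); print(n,camera_info(n))
    for l in ["block","tray","rack","tipbox","bottle","cup","mouse","timer"]:
        for d in silhouettes(l,n): print(n,l,round(d["conf"],2),d["box"],d["pixels"].sum())
print(camera_info("wrist"))
E
```

```text
pics
0.019 {'t': 0.0, 'q': array([ 1.11367906e+00,  1.81535352e-01,  1.60798572e+00, -2.11298004e-05,
        1.35380140e+00, -2.06314772e-01]), 'joint_velocities': array([ 0.00108082,  0.00020089, -0.00283297,  0.0010448 , -0.0010916 ,
       -0.00125933]), 'joint_efforts': array([ 3.44199552e-04, -4.33883250e+01, -3.41840887e+01,  7.01284641e-02,
        3.85811110e-02, -1.25691454e-04]), 'eef_pos': array([0.14247707, 0.5565546 , 0.25682408]), 'orientation': array([ 1.25070527e-01,  9.92147476e-01, -8.21116459e-04, -2.71918174e-04]), 'wrist_force': array([-0.26780744, -1.14865889,  0.63931717]), 'ft_torque': array([-0.02585605, -0.0236444 , -0.01803331]), 'grip_width': 0.0878160761854448}
top {'intrinsics': array([[411.29672482,   0.        , 283.0488106 ],
       [  0.        , 411.29672482, 205.80388369],
       [  0.        ,   0.        ,   1.        ]]), 'T': array([[-0.02608127,  0.99857837, -0.04648667,  0.50833078],
       [-0.99872021, -0.02804431, -0.0420886 , -0.00932284],
       [-0.04333246,  0.04532945,  0.99803183,  0.95666868],
       [ 0.        ,  0.        ,  0. 
[... 1380 characters left out ...]
.94 [277.8, 234.8, 305.5, 273.5] 858
side cup 0.68 [171.2, 196.4, 202.5, 232.3] 723
side mouse 0.7 [347.2, 227.5, 375.2, 249.3] 548
side timer 0.7 [347.7, 186.7, 373.8, 208.2] 492
{'intrinsics': array([[357.24916328,   0.        , 276.59420378],
       [  0.        , 357.24916328, 213.67063496],
       [  0.        ,   0.        ,   1.        ]]), 'mount': array([[-4.68694202e-04,  9.52129542e-01,  3.05694481e-01,
         7.87356207e-02],
       [ 9.99999800e-01,  5.75804322e-04, -2.60214697e-04,
        -3.49803419e-04],
       [-4.23778304e-04,  3.05694298e-01, -9.52129622e-01,
        -1.27875320e-01],
       [ 0.00000000e+00,  0.00000000e+00,  0.00000000e+00,
         1.00000000e+00]])}
```

```bash
cat > h.py <<'E'
import numpy as np, cv2
from plant import *
from scipy.spatial.transform import Rotation as R
def cam(name, ob=None):
    c=camera_info(name); K=np.array(c["intrinsics"])
    if name!="wrist": return K,np.array(c["T"])
    ob=ob or get_obs(); T=np.eye(4); T[:3,:3]=R.from_quat(ob["orientation"]).as_matrix(); T[:3,3]=ob["eef_pos"]
    return K,T@np.array(c["mount"])
def back(px,z,KT):
    "pixels -> world points on plane z"
    K,T=KT; px=np.atleast_2d(np.asarray(px,float))
    d=np.c_[(px[:,0]-K[0,2])/K[0,0],-(px[:,1]-K[1,2])/K[1,1],-np.ones(len(px))]@T[:3,:3].T
    return T[:3,3]+d*((z-T[2,3])/d[:,2])[:,None]
def proj(P,KT):
    K,T=KT; p=(np.atleast_2d(P)-T[:3,3])@T[:3,:3]
    return np.c_[K[0,2]-K[0,0]*p[:,0]/p[:,2], K[1,2]+K[1,1]*p[:,1]/p[:,2]]
def solid(d,p,z0):
    "outline points of a thing: d=(lx,ly,h) box or (r_bottom,r_top,h) round"
    if d[0]=="box":
        _,a,b,h=d; c,s=np.cos(p[2]),np.sin(p[2])
        q=np.array([(i*a/2,j*b/2) for i in(-1,1) for j in(-1,1)])@np.array([[c,s],[-s,c]])
        return np.vstack([np.c_[q+p[:2],np.full(4,z)] for z in (z0,z0+h)])
    t=np.linspace(0,2*np.pi,24,endpoint=False)
    return np.vstack([np.c_[p[0]+r*np.cos(t),p[1]+r*np.sin(t),np.full(24,z0+z)] for z,r in d[1]])
D=dict(block=("box",.064,.1,.03),rack=("box",.06,.096,.034),tipbox=("box",.06,.084,.048),
 bottle=("rnd",[(0,.027),(.045,.027),(.085,.015)]),cup=("rnd",[(0,.024),(.07,.027)]),
 mouse=("rnd",[(0,.031),(.016,.031),(.032,.015)]),timer=("box",.055,.07,.018))
def fit(label,masks,p0,z0):
    "masks: list of (mask,KT); maximise summed IoU of convex hull silhouette (4x supersampled)"
    from scipy.optimize import minimize
    rnd=D[label][0]=="rnd"
    def cost(p):
        p=np.r_[p,0] if rnd else p; s=0
        for m,KT in masks:
            h=cv2.convexHull((proj(solid(D[label],p,z0),KT)*16).round().astype(np.int32))
            im=np.zeros(m.shape,np.uint8); big=np.zeros((m.shape[0]*3,m.shape[1]*3),np.uint8)
            cv2.fillConvexPoly(big,((h.astype(float)/16+.5)*3*16-8).round().astype(np.int32),1,shift=4)
            M=cv2.resize(m.astype(np.uint8),None,fx=3,fy=3,interpolation=cv2.INTER_NEAREST)
            s+=1-(big&M).sum()/max(1,(big|M).sum())
        return s
    best=None
    for y in ([0] if rnd else p0[2]):
        x0=np.r_[p0[:2]] if rnd else np.r_[p0[:2],y]
        S=np.vstack([x0]+[x0+e for e in np.diag([.01,.01,.2][:len(x0)])])
        r=minimize(cost,x0,method="Nelder-Mead",options=dict(initial_simplex=S,xatol=2e-4,fatol=1e-4,maxfev=150))
        if best is None or r.fun<best.fun: best=r
    return best.x,best.fun/len(masks)
E
python3 - <<'E'
from h import *
a=cv2.imread("pics/top0.png")[80:320,150:470]; cv2.imwrite("pics/t.png",cv2.resize(a,(800,600),interpolation=cv2.INTER_CUBIC))
a=cv2.imread("pics/side0.png")[140:380,150:470]; cv2.imwrite("pics/s.png",cv2.resize(a,(800,600),interpolation=cv2.INTER_CUBIC))
E
```

```text
(no output)
```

View pics/t.png

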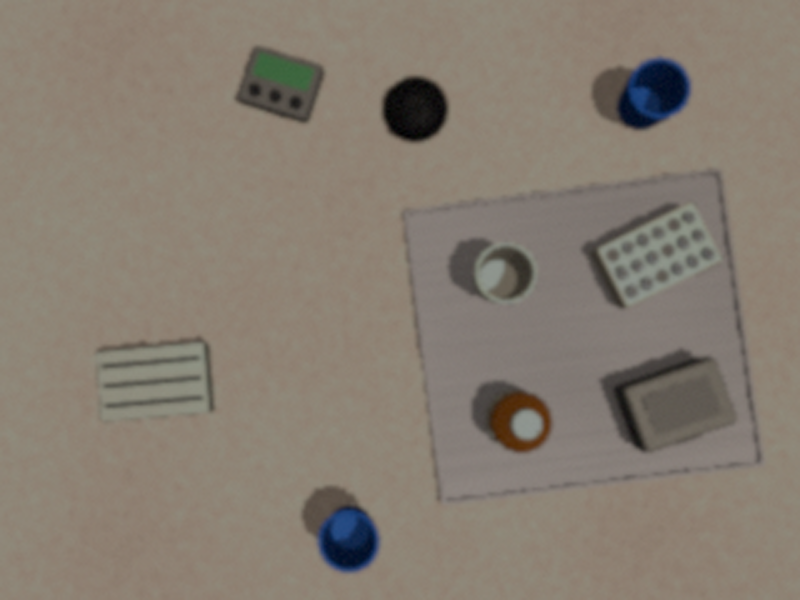

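View pics/s.png

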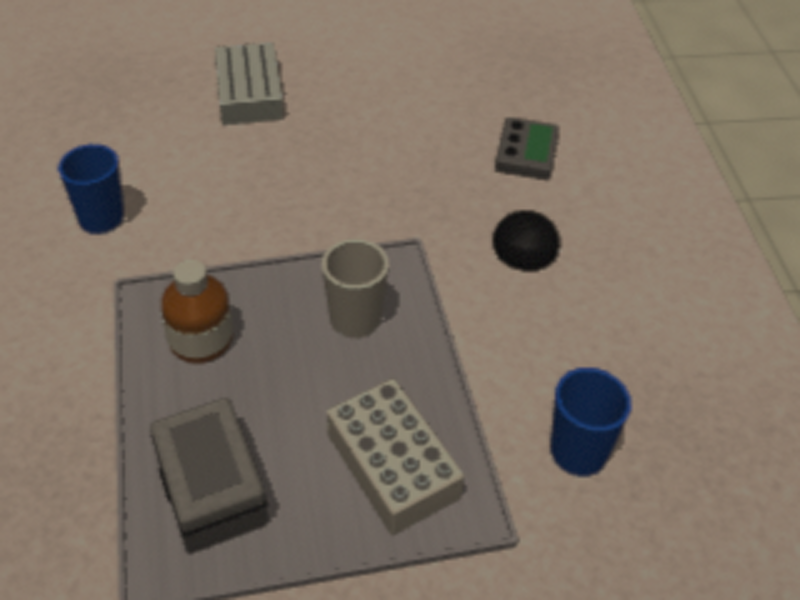

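Top picture: white cup at (353,189) on the tray, against blue look-alikes at (413,117) and (289,294). The rack is at (413,180) and the grooved block at (211,232), where "rack 0.59" is wrong. The tip box is at (421,241) and the bottle at (358,248). In the side picture the network calls the block "tipbox 0.48". Next I'll fit poses.

Run:
```python
from h import *
snapshot("top");snapshot("side")
KT={n:cam(n) for n in("top","side")}
near={"block":((211,232),(248,175)),"rack":((413,180),(308,323)),"tipbox":((421,241),(233,328)),"bottle":((358,248),(228,266)),"cup":((353,189),(291,254)),"mouse":((319,123),(361,238)),"timer":((260,113),(361,197))}
zt=dict(block=.03,rack=.038,tipbox=.052,bottle=.05,cup=.07,mouse=.02,timer=.018)
for l in near:
    ms={}
    for i,n in enumerate(("top","side")):
        lab="tipbox" if (l=="block" and n=="side") else l
        for d in silhouettes(lab,n):
            b=d["box"]; c=((b[0]+b[2])/2,(b[1]+b[3])/2)
            if np.hypot(*(np.array(c)-near[l][i]))<12 and n not in ms: ms[n]=(d["pixels"],KT[n])
    p0=back(near[l][0],zt[l],KT["top"])[0][:2]
    z0=.004 if l in("rack","tipbox","bottle","cup") else 0
    ya=[0.] if l=="block" else [0.3,-.3]
    for k in (["top"],["side"],["top","side"]):
        m=[ms[n] for n in k if n in ms]
        if m:
            x,c=fit(l,m,np.array([*p0,ya],object) if D[l][0]=="box" else p0,z0); print(l,k,x.round(4),round(c,3))
for u in ((289,294),(413,117)): print("blue",back(u,.05,KT["top"])[0].round(3))
```

```text
block ['top'] [0.4957 0.1954 0.0827] 0.085
block ['top', 'side'] [0.4957 0.1954 0.0827] 0.085
rack ['top'] [ 0.5982 -0.2623  0.4334] 0.048
rack ['side'] [ 0.5978 -0.2586  0.419 ] 0.04
rack ['top', 'side'] [ 0.5982 -0.2603  0.4306] 0.058
tipbox ['top'] [ 0.4665 -0.2717  0.3065] 0.117
tipbox ['side'] [ 0.4642 -0.2676  0.3024] 0.058
tipbox ['top', 'side'] [ 0.465  -0.2697  0.3042] 0.093
bottle ['top'] [ 0.452  -0.1336] 0.09
bottle ['top', 'side'] [ 0.452  -0.1336] 0.09
cup ['top'] [ 0.5823 -0.1221] 0.153
cup ['side'] [ 0.5827 -0.1152] 0.107
cup ['top', 'side'] [ 0.5824 -0.1203] 0.141
mouse ['top'] [ 0.7423 -0.0519] 0.047
mouse ['top', 'side'] [ 0.7423 -0.0519] 0.047
timer ['top'] [ 0.7716  0.0732 -0.3386] 0.113
timer ['side'] [ 0.7708  0.0781 -0.3412] 0.089
timer ['top', 'side'] [ 0.7702  0.0753 -0.3461] 0.107
blue [0.357 0.021 0.05 ]
blue [ 0.738 -0.262  0.05 ]
```

```bash
cat >> h.py <<'E'
def goal(x,y,z,a,ob=None):
    "increment (cm, rad, tool axes) to a downward pose at x,y,z with tool y at yaw a (mod pi)"
    ob=ob or get_obs(); R0=R.from_quat(ob["orientation"])
    y0=R0.as_matrix()[:2,1]; c=np.arctan2(y0[1],y0[0]); a=c+(a-c+np.pi/2)%np.pi-np.pi/2
    G=np.array([[-np.sin(a),np.cos(a),0],[np.cos(a),np.sin(a),0],[0,0,-1]]).T
    t=R0.as_matrix().T@(np.array([x,y,z])-ob["eef_pos"])*100
    print("t",t.round(2),"w",(R0.inv()*R.from_matrix(G)).as_rotvec().round(3),"from",ob["eef_pos"].round(4),round(c,3),"t=%.2f F=%s g=%.4f"%(ob["t"],ob["wrist_force"].round(1),ob["grip_width"]))
def look(fn,labels=(),z0=0,guess=None):
    ob=get_obs(); im=snapshot("wrist"); KT=cam("wrist",ob); cv2.imwrite("pics/"+fn,im[:,:,::-1])
    for l in labels:
        for d in silhouettes(l,"wrist"):
            b=d["box"]; m=d["pixels"]; p=back([[(b[0]+b[2])/2,(b[1]+b[3])/2]],z0+.03,KT)[0][:2]
            edge=b[0]<2 or b[1]<2 or b[2]>557 or b[3]>417
            g=guess if guess is not None else [*p,[0.]]
            x,c=fit(l,[(m,KT)],np.array([p[0],p[1],g[2] if len(g)>2 else [0.]],object) if D[l][0]=="box" else p,z0)
            print(l,round(d["conf"],2),b,"EDGE" if edge else "",x.round(4),round(c,3))
E
python3 -c "
from h import *
goal(.47,.19,.24,.083)"
```

```text
t [-40.82 -27.43   1.77] w [ 0.    -0.     1.237] from [0.1427 0.557  0.2577] 1.32 t=1.70 F=[-0.1 -0.1 -0.4] g=0.0884
```

Call:
drive_tool(
  increments=[
    {"tx": -2.5,"ty": -1.6,"tz": 0.1,"wz": 0.08,"grip": 8.8},
    {"tx": -7.3,"ty": -4.9,"tz": 0.3,"wz": 0.22,"grip": 8.8},
    {"tx": -12.6,"ty": -8.5,"tz": 0.5,"wz": 0.38,"grip": 8.8},
    {"tx": -18,"ty": -12,"tz": 0.8,"wz": 0.54,"grip": 8.8},
    {"tx": -23,"ty": -15.6,"tz": 1,"wz": 0.7,"grip": 8.8},
    {"tx": -28.5,"ty": -19.2,"tz": 1.3,"wz": 0.86,"grip": 8.8},
    {"tx": -33.5,"ty": -22.5,"tz": 1.5,"wz": 1.02,"grip": 8.8},
    {"tx": -37.6,"ty": -25.2,"tz": 1.7,"wz": 1.16,"grip": 8.8},
  ],
)

```text
schema error: expected keys grip, tx, ty, tz, wx, wy, wz
```

```bash
python3 -c "
from h import *
look('w1.png',['block','rack'],0)
print(np.abs(get_obs()['joint_velocities']).max())
goal(.585,-.255,.2,.43)"
```

```text
0.0020632948871205773
t [-63.   -67.69   5.77] w [ 0.   -0.    0.89] from [0.1427 0.557  0.2577] 1.32 t=1.85 F=[-1.  -0.8 -0.3] g=0.0882
```

View pics/w1.png

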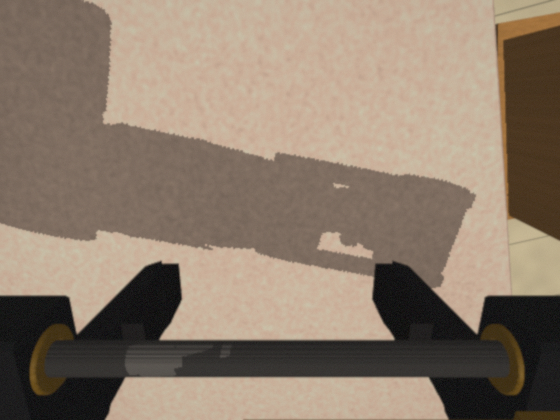

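The move was refused because it lacked keys. The picture shows only bench from the start pose, with the fingers at (170,280) and (385,280).

Call:
drive_tool(
  increments=[
    {"tx": -2.5,"ty": -1.6,"tz": 0.1,"wx": 0,"wy": 0,"wz": 0.08,"grip": 8.8},
    {"tx": -7.3,"ty": -4.9,"tz": 0.3,"wx": 0,"wy": 0,"wz": 0.22,"grip": 8.8},
    {"tx": -12.6,"ty": -8.5,"tz": 0.5,"wx": 0,"wy": 0,"wz": 0.38,"grip": 8.8},
    {"tx": -18,"ty": -12,"tz": 0.8,"wx": 0,"wy": 0,"wz": 0.54,"grip": 8.8},
    {"tx": -23,"ty": -15.6,"tz": 1,"wx": 0,"wy": 0,"wz": 0.7,"grip": 8.8},
    {"tx": -28.5,"ty": -19.2,"tz": 1.3,"wx": 0,"wy": 0,"wz": 0.86,"grip": 8.8},
    {"tx": -33.5,"ty": -22.5,"tz": 1.5,"wx": 0,"wy": 0,"wz": 1.02,"grip": 8.8},
    {"tx": -37.6,"ty": -25.2,"tz": 1.7,"wx": 0,"wy": 0,"wz": 1.16,"grip": 8.8},
  ],
)

```text
t: 2.85
eef_pos: [0.4458, 0.2176, 0.241]
orientation: [0.651, 0.759, 0.0, 0.0]
wrist_force: [0.0, 1.0, -0.3]
grip_width: 0.0879
```

```bash
python3 -c "
from h import *
look('w2.png',['block','rack'],0)
print(np.abs(get_obs()['joint_velocities']).max())
goal(.585,-.255,.2,.43)"
```

```text
block 0.93 [286.5, 154.2, 362.1, 261.8]  [0.4958 0.1955 0.0661] 0.021
0.060570862817102306
t [-48.87   6.42   4.07] w [-0.     0.    -0.274] from [0.4457 0.2178 0.2406] 0.156 t=3.00 F=[-0.6  0.1  0.5] g=0.0882
```

View pics/w2.png

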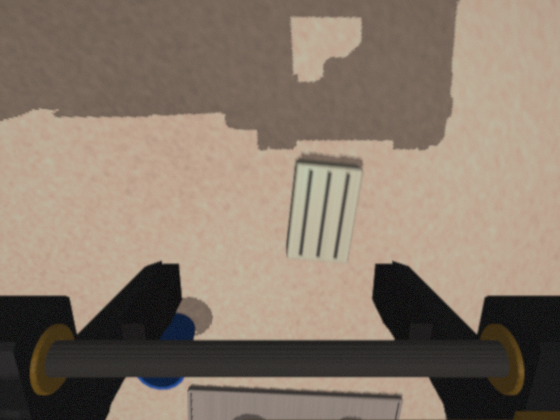

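Block at pixel (325,210), fit [0.4958, 0.1955, yaw 0.066], error 0.02. On to the rack.

Call:
drive_tool(
  increments=[
    {"tx": -3,"ty": 0.4,"tz": 0.2,"wx": 0,"wy": 0,"wz": -0.02,"grip": 8.8},
    {"tx": -9,"ty": 1.2,"tz": 0.7,"wx": 0,"wy": 0,"wz": -0.05,"grip": 8.8},
    {"tx": -15,"ty": 2,"tz": 1.3,"wx": 0,"wy": 0,"wz": -0.09,"grip": 8.8},
    {"tx": -21,"ty": 2.8,"tz": 1.8,"wx": 0,"wy": 0,"wz": -0.13,"grip": 8.8},
    {"tx": -27,"ty": 3.6,"tz": 2.3,"wx": 0,"wy": 0,"wz": -0.17,"grip": 8.8},
    {"tx": -33,"ty": 4.4,"tz": 2.8,"wx": 0,"wy": 0,"wz": -0.21,"grip": 8.8},
    {"tx": -39,"ty": 5.2,"tz": 3.3,"wx": 0,"wy": 0,"wz": -0.24,"grip": 8.8},
    {"tx": -43,"ty": 5.8,"tz": 3.6,"wx": 0,"wy": 0,"wz": -0.27,"grip": 8.8},
  ],
)

```text
t: 4.0
eef_pos: [0.5707, -0.1965, 0.2045]
orientation: [0.539, 0.842, 0.0, -0.0]
wrist_force: [0.6, -0.2, -0.5]
grip_width: 0.0878
```

```bash
python3 -c "
from h import *
look('w3.png',['rack','tipbox','cup','bottle'],.004,[0,0,[.4]])
goal(.598,-.260,.10,.43)
im=cv2.imread('pics/w2.png'); ob=dict(eef_pos=np.array([.4457,.2178,.2406]),orientation=[.651,.759,0,0]); KT=cam('wrist',ob)
g=cv2.cvtColor(im,cv2.COLOR_BGR2GRAY)[165:250,292:358]
L=cv2.createLineSegmentDetector().detect(g)[0][:,0]
for l in L:
    P=back(l.reshape(2,2)+[292,165],.03,KT)[:,:2]; v=P[1]-P[0]
    if np.hypot(*v)>.04: print(np.hypot(*v).round(3),round(float(np.arctan2(v[1],v[0])%np.pi-np.pi/2),4))
"
```

```text
rack 0.63 [238.0, 212.0, 306.8, 317.1]  [ 0.5981 -0.2632  0.4361] 0.055
rack 0.22 [484.6, 83.2, 560.0, 157.7] EDGE [ 0.7601 -0.0367 -1.07  ] 0.209
tipbox 0.86 [86.9, 164.3, 172.7, 272.6]  [ 0.4654 -0.271   0.2896] 0.081
cup 0.82 [298.6, 81.3, 372.0, 159.5]  [ 0.5822 -0.1215] 0.039
cup 0.68 [383.1, 321.4, 392.0, 340.5]  [ 0.7197 -0.2988] 0.981
bottle 0.61 [125.4, 13.5, 212.8, 97.3]  [ 0.4527 -0.1327] 0.052
t [-7.2  -0.22 10.44] w [-0.    -0.001  0.002] from [ 0.57   -0.1938  0.2045] 0.432 t=4.25 F=[ 0.1 -0.4 -1.7] g=0.0878
0.082 0.0578
0.081 0.0577
0.08 0.0559
0.076 0.0553
0.083 0.0576
0.079 0.0548
0.054 0.0695
0.052 0.0562
```

Call:
drive_tool(
  increments=[
    {"tx": -2,"ty": 0,"tz": 1,"wx": 0,"wy": 0,"wz": 0,"grip": 8.8},
    {"tx": -5.5,"ty": -0.2,"tz": 4,"wx": 0,"wy": 0,"wz": 0,"grip": 8.8},
    {"tx": -7.4,"ty": -0.3,"tz": 7.5,"wx": 0,"wy": 0,"wz": 0,"grip": 8.8},
    {"tx": -7.4,"ty": -0.3,"tz": 9.3,"wx": 0,"wy": 0,"wz": 0,"grip": 8.8},
    {"tx": -7.4,"ty": -0.3,"tz": 10,"wx": 0,"wy": 0,"wz": 0,"grip": 8.8},
    {"tx": -7.4,"ty": -0.3,"tz": 10,"wx": 0,"wy": 0,"wz": 0,"grip": 8.8},
    {"tx": -7.4,"ty": -0.3,"tz": 10,"wx": 0,"wy": 0,"wz": 0,"grip": 8.8},
    {"tx": -7.4,"ty": -0.3,"tz": 10,"wx": 0,"wy": 0,"wz": 0,"grip": 8.8},
  ],
)

```text
t: 5.25
eef_pos: [0.5988, -0.2643, 0.106]
orientation: [0.54, 0.842, -0.0, 0.001]
wrist_force: [0.1, -0.2, -0.5]
grip_width: 0.0878
```

```bash
python3 -c "
from h import *
look('w4.png',['rack'],.004,[0,0,[.4]])
goal(.598,-.262,.029,.434)
"
```

```text
rack 0.65 [219.8, 144.9, 331.8, 306.1]  [ 0.5979 -0.2622  0.4325] 0.034
t [0.24 0.03 7.66] w [ 0.001  0.001 -0.004] from [ 0.5986 -0.2643  0.1056] 0.43 t=5.35 F=[ 0.2  0.5 -0.6] g=0.0882
```

View pics/w4.png

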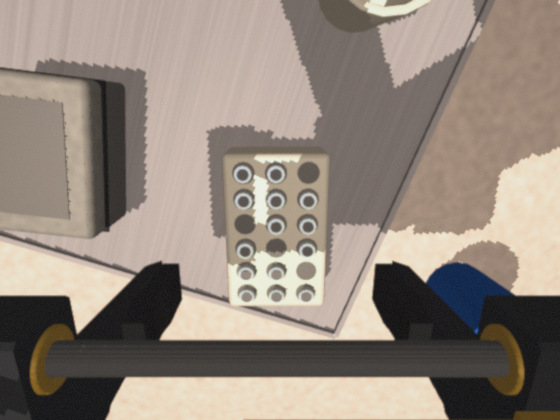

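The rack (white, with holes and tubes) sits at (276,225), square between the open fingers. The tip box is on the left, the white cup at the top, and a blue cup at (470,300) clear of the fingers.

Call:
drive_tool(
  increments=[
    {"tx": 0.2,"ty": 0,"tz": 1,"wx": 0,"wy": 0,"wz": 0,"grip": 8.8},
    {"tx": 0.2,"ty": 0,"tz": 3,"wx": 0,"wy": 0,"wz": 0,"grip": 8.8},
    {"tx": 0.2,"ty": 0,"tz": 5.3,"wx": 0,"wy": 0,"wz": 0,"grip": 8.8},
    {"tx": 0.2,"ty": 0,"tz": 7,"wx": 0,"wy": 0,"wz": 0,"grip": 8.8},
    {"tx": 0.2,"ty": 0,"tz": 7.6,"wx": 0,"wy": 0,"wz": 0,"grip": 8.8},
    {"tx": 0.2,"ty": 0,"tz": 7.6,"wx": 0,"wy": 0,"wz": 0,"grip": 5},
    {"tx": 0.2,"ty": 0,"tz": 7.6,"wx": 0,"wy": 0,"wz": 0,"grip": 5},
    {"tx": 0.2,"ty": 0,"tz": 7.6,"wx": 0,"wy": 0,"wz": 0,"grip": 5},
  ],
)

```text
t: 6.35
eef_pos: [0.598, -0.2627, 0.0297]
orientation: [0.54, 0.842, -0.0, 0.001]
wrist_force: [-1.6, -1.0, 0.9]
grip_width: 0.0601
```

Call:
drive_tool(
  increments=[
    {"tx": 0,"ty": 0,"tz": 0,"wx": 0,"wy": 0,"wz": 0,"grip": 5},
    {"tx": 0,"ty": 0,"tz": 0,"wx": 0,"wy": 0,"wz": 0,"grip": 5},
    {"tx": 0,"ty": 0,"tz": -1,"wx": 0,"wy": 0,"wz": 0,"grip": 5},
    {"tx": 0,"ty": 0,"tz": -4,"wx": 0,"wy": 0,"wz": 0,"grip": 5},
    {"tx": 0,"ty": 0,"tz": -8,"wx": 0,"wy": 0,"wz": 0,"grip": 5},
    {"tx": 0,"ty": 0,"tz": -12,"wx": 0,"wy": 0,"wz": 0,"grip": 5},
    {"tx": 0,"ty": 0,"tz": -15,"wx": 0,"wy": 0,"wz": 0,"grip": 5},
    {"tx": 0,"ty": 0,"tz": -16,"wx": 0,"wy": 0,"wz": 0,"grip": 5},
  ],
)

```text
t: 7.35
eef_pos: [0.5982, -0.2628, 0.1912]
orientation: [0.54, 0.842, -0.0, 0.002]
wrist_force: [0.3, 1.1, -2.2]
grip_width: 0.0603
```

```bash
python3 -c "
from h import *
goal(.4958,.1955,.19,.06)
look('w5.png',['rack'],.161,[0,0,[.43]])
"
```

```text
t [45.93  9.8   0.  ] w [0.002 0.003 0.37 ] from [ 0.5982 -0.2628  0.1912] 0.43 t=7.35 F=[ 0.3  1.1 -2.2] g=0.0603
rack 0.96 [192.8, 171.8, 362.4, 410.8]  [ 0.5989 -0.2639  0.4285] 0.176
```

Call:
drive_tool(
  increments=[
    {"tx": 2,"ty": 0.4,"tz": 0,"wx": 0,"wy": 0,"wz": 0.02,"grip": 5},
    {"tx": 7,"ty": 1.5,"tz": 0,"wx": 0,"wy": 0,"wz": 0.06,"grip": 5},
    {"tx": 13,"ty": 2.8,"tz": 0,"wx": 0,"wy": 0,"wz": 0.12,"grip": 5},
    {"tx": 19,"ty": 4.1,"tz": 0,"wx": 0,"wy": 0,"wz": 0.18,"grip": 5},
    {"tx": 25,"ty": 5.4,"tz": 0,"wx": 0,"wy": 0,"wz": 0.24,"grip": 5},
    {"tx": 30,"ty": 6.5,"tz": 0,"wx": 0,"wy": 0,"wz": 0.3,"grip": 5},
    {"tx": 34,"ty": 7.3,"tz": 0,"wx": 0,"wy": 0,"wz": 0.35,"grip": 5},
    {"tx": 36,"ty": 7.7,"tz": 0,"wx": 0,"wy": 0,"wz": 0.37,"grip": 5},
  ],
)

```text
t: 8.45
eef_pos: [0.5153, 0.0991, 0.1866]
orientation: [0.685, 0.728, -0.001, -0.002]
wrist_force: [-0.1, -0.7, -1.1]
grip_width: 0.06
```

Call:
drive_tool(
  increments=[
    {"tx": 0,"ty": 0,"tz": 0.5,"wx": 0,"wy": 0,"wz": 0,"grip": 5},
    {"tx": 0,"ty": 0,"tz": 1.5,"wx": 0,"wy": 0,"wz": 0,"grip": 5},
    {"tx": 0,"ty": 0,"tz": 2.5,"wx": 0,"wy": 0,"wz": 0,"grip": 5},
    {"tx": 0,"ty": 0,"tz": 3,"wx": 0,"wy": 0,"wz": 0,"grip": 5},
    {"tx": 0,"ty": 0,"tz": 3,"wx": 0,"wy": 0,"wz": 0,"grip": 5},
    {"tx": 0,"ty": 0,"tz": 3,"wx": 0,"wy": 0,"wz": 0,"grip": 5},
    {"tx": 0,"ty": 0,"tz": 3,"wx": 0,"wy": 0,"wz": 0,"grip": 5},
    {"tx": 0,"ty": 0,"tz": 3,"wx": 0,"wy": 0,"wz": 0,"grip": 5},
  ],
)

```text
t: 9.45
eef_pos: [0.5175, 0.097, 0.159]
orientation: [0.686, 0.728, 0.0, 0.0]
wrist_force: [-0.0, 0.2, -1.5]
grip_width: 0.06
```

```bash
python3 -c "
from h import *
look('w6.png',['block','rack'],0)
goal(.4958,.1955,.075,.06)
ob=get_obs();np.save('o6.npy',np.r_[ob['eef_pos'],ob['orientation']])
"
```

```text
block 0.76 [202.0, 0.5, 300.3, 142.2] EDGE [0.4961 0.1955 0.0622] 0.011
block 0.37 [194.3, 175.5, 362.3, 410.5]  [0.5012 0.0665 0.0368] 0.653
rack 0.75 [195.0, 175.3, 362.7, 410.8]  [0.518  0.0871 1.6494] 0.642
t [ 9.96 -1.57  8.39] w [ 0. -0.  0.] from [0.5174 0.097  0.1589] 0.06 t=9.60 F=[ 0.2  0.3 -1.5] g=0.0597
```

View pics/w6.png

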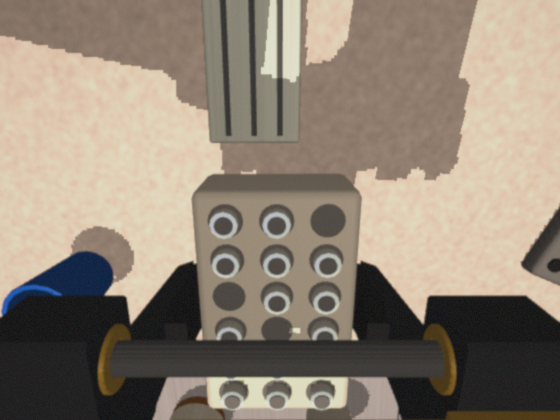

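Rack held square at (277,300), with the grooved block ahead at (253,70). I'll check the yaw from the grooves.

```bash
python3 -c "
from h import *
o=np.load('o6.npy'); KT=cam('wrist',dict(eef_pos=o[:3],orientation=o[3:]))
g=cv2.imread('pics/w6.png',0)[0:136,208:300]
for l in cv2.createLineSegmentDetector().detect(g)[0][:,0]:
    P=back(l.reshape(2,2)+[208,0],.03,KT)[:,:2]; v=P[1]-P[0]
    if np.hypot(*v)>.04: print(np.hypot(*v).round(3),round(float(np.arctan2(v[1],v[0])%np.pi-np.pi/2),4))
"
```

```text
0.044 0.0598
0.044 0.0609
0.083 0.0631
0.083 0.0619
0.083 0.0623
0.043 0.0791
```

Call:
drive_tool(
  increments=[
    {"tx": 1,"ty": -0.2,"tz": 0.2,"wx": 0,"wy": 0,"wz": 0,"grip": 5},
    {"tx": 3.5,"ty": -0.5,"tz": 1,"wx": 0,"wy": 0,"wz": 0,"grip": 5},
    {"tx": 6.5,"ty": -1,"tz": 2.5,"wx": 0,"wy": 0,"wz": 0,"grip": 5},
    {"tx": 9,"ty": -1.4,"tz": 4.5,"wx": 0,"wy": 0,"wz": 0,"grip": 5},
    {"tx": 10,"ty": -1.6,"tz": 6.5,"wx": 0,"wy": 0,"wz": 0,"grip": 5},
    {"tx": 10,"ty": -1.6,"tz": 8,"wx": 0,"wy": 0,"wz": 0,"grip": 5},
    {"tx": 10,"ty": -1.6,"tz": 8.4,"wx": 0,"wy": 0,"wz": 0,"grip": 5},
    {"tx": 10,"ty": -1.6,"tz": 8.4,"wx": 0,"wy": 0,"wz": 0,"grip": 5},
  ],
)

```text
t: 10.6
eef_pos: [0.4957, 0.1954, 0.0748]
orientation: [0.686, 0.728, -0.0, 0.0]
wrist_force: [1.7, 0.8, -1.4]
grip_width: 0.0594
```

```bash
python3 -c "
from h import *
goal(.496,.196,.0565,.062)
"
```

```text
t [0.06 0.04 1.83] w [ 0.     0.    -0.003] from [0.4957 0.1954 0.0748] 0.059 t=10.60 F=[ 1.7  0.8 -1.4] g=0.0594
```

Call:
drive_tool(
  increments=[
    {"tx": 0.05,"ty": 0.05,"tz": 0.4,"wx": 0,"wy": 0,"wz": 0,"grip": 5},
    {"tx": 0.05,"ty": 0.05,"tz": 0.9,"wx": 0,"wy": 0,"wz": 0,"grip": 5},
    {"tx": 0.05,"ty": 0.05,"tz": 1.4,"wx": 0,"wy": 0,"wz": 0,"grip": 5},
    {"tx": 0.05,"ty": 0.05,"tz": 1.7,"wx": 0,"wy": 0,"wz": 0,"grip": 5},
    {"tx": 0.05,"ty": 0.05,"tz": 1.85,"wx": 0,"wy": 0,"wz": 0,"grip": 5},
    {"tx": 0.05,"ty": 0.05,"tz": 1.85,"wx": 0,"wy": 0,"wz": 0,"grip": 5},
    {"tx": 0.05,"ty": 0.05,"tz": 1.85,"wx": 0,"wy": 0,"wz": 0,"grip": 5},
    {"tx": 0.05,"ty": 0.05,"tz": 1.85,"wx": 0,"wy": 0,"wz": 0,"grip": 5},
  ],
)

```text
t: 11.6
eef_pos: [0.496, 0.1964, 0.0564]
orientation: [0.686, 0.728, 0.0, 0.0]
wrist_force: [-0.4, -0.8, -2.5]
grip_width: 0.0599
```

Call:
drive_tool(
  increments=[
    {"tx": 0,"ty": 0,"tz": 0.05,"wx": 0,"wy": 0,"wz": 0,"grip": 5},
    {"tx": 0,"ty": 0,"tz": 0.1,"wx": 0,"wy": 0,"wz": 0,"grip": 5},
    {"tx": 0,"ty": 0,"tz": 0.1,"wx": 0,"wy": 0,"wz": 0,"grip": 5},
    {"tx": 0,"ty": 0,"tz": 0.1,"wx": 0,"wy": 0,"wz": 0,"grip": 6.3},
    {"tx": 0,"ty": 0,"tz": 0.1,"wx": 0,"wy": 0,"wz": 0,"grip": 7},
    {"tx": 0,"ty": 0,"tz": 0.1,"wx": 0,"wy": 0,"wz": 0,"grip": 8.8},
    {"tx": 0,"ty": 0,"tz": 0.1,"wx": 0,"wy": 0,"wz": 0,"grip": 8.8},
    {"tx": 0,"ty": 0,"tz": 0.1,"wx": 0,"wy": 0,"wz": 0,"grip": 8.8},
  ],
)

```text
t: 12.6
eef_pos: [0.4958, 0.1964, 0.0552]
orientation: [0.686, 0.728, -0.0, -0.0]
wrist_force: [-0.4, -0.2, 0.0]
grip_width: 0.0882
```

Call:
drive_tool(
  increments=[
    {"tx": 0,"ty": 0,"tz": -0.5,"wx": 0,"wy": 0,"wz": 0,"grip": 8.8},
    {"tx": 0,"ty": 0,"tz": -2,"wx": 0,"wy": 0,"wz": 0,"grip": 8.8},
    {"tx": -1,"ty": 0,"tz": -5,"wx": 0,"wy": 0,"wz": 0,"grip": 8.8},
    {"tx": -4,"ty": 0,"tz": -9,"wx": 0,"wy": 0,"wz": 0,"grip": 8.8},
    {"tx": -8,"ty": 0,"tz": -12,"wx": 0,"wy": 0,"wz": 0,"grip": 8.8},
    {"tx": -11,"ty": 0,"tz": -14,"wx": 0,"wy": 0,"wz": 0,"grip": 8.8},
    {"tx": -12,"ty": 0,"tz": -15,"wx": 0,"wy": 0,"wz": 0,"grip": 8.8},
    {"tx": -12,"ty": 0,"tz": -15,"wx": 0,"wy": 0,"wz": 0,"grip": 8.8},
  ],
)

```text
t: 13.6
eef_pos: [0.5035, 0.0765, 0.2062]
orientation: [0.686, 0.728, 0.001, 0.001]
wrist_force: [0.3, 0.2, -0.8]
grip_width: 0.0883
```

```bash
python3 -c "
from h import *
look('w7.png',['rack'],.03)
goal(.452,-.134,.2,.062)
"
```

```text
rack 0.87 [234.5, 0.0, 321.8, 108.8] EDGE [0.4962 0.1975 0.0647] 0.016
t [-20.8   -6.32   0.45] w [-0.001 -0.001 -0.002] from [0.5025 0.0774 0.2046] 0.06 t=13.70 F=[ 0.3 -0.5 -0.5] g=0.0881
```

View pics/w7.png

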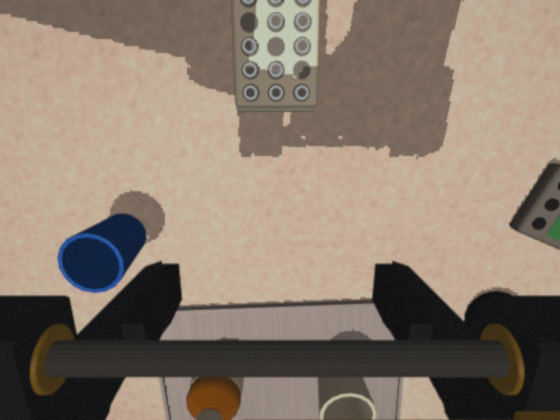

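Rack is seated on the block at (277,50), and the fit agrees with the block within 2 mm. Now the bottle.

Call:
drive_tool(
  increments=[
    {"tx": -2,"ty": -0.6,"tz": 0,"wx": 0,"wy": 0,"wz": 0,"grip": 8.8},
    {"tx": -7,"ty": -2.1,"tz": 0,"wx": 0,"wy": 0,"wz": 0,"grip": 8.8},
    {"tx": -12.5,"ty": -3.8,"tz": 0.5,"wx": 0,"wy": 0,"wz": 0,"grip": 8.8},
    {"tx": -17.5,"ty": -5.3,"tz": 2,"wx": 0,"wy": 0,"wz": 0,"grip": 8.8},
    {"tx": -20,"ty": -6.1,"tz": 3,"wx": 0,"wy": 0,"wz": 0,"grip": 8.8},
    {"tx": -20.8,"ty": -6.3,"tz": 3.5,"wx": 0,"wy": 0,"wz": 0,"grip": 8.8},
    {"tx": -20.8,"ty": -6.3,"tz": 3.5,"wx": 0,"wy": 0,"wz": 0,"grip": 8.8},
    {"tx": -20.8,"ty": -6.3,"tz": 3.5,"wx": 0,"wy": 0,"wz": 0,"grip": 8.8},
  ],
)

```text
t: 14.7
eef_pos: [0.453, -0.1336, 0.1703]
orientation: [0.685, 0.729, 0.0, -0.0]
wrist_force: [0.7, 0.3, -0.2]
grip_width: 0.0878
```

```bash
python3 -c "
from h import *
look('w8.png',['bottle'],.004)
goal(.452,-.134,.048,.062)
"
```

```text
bottle 0.88 [239.8, 163.4, 315.9, 248.5]  [ 0.4535 -0.1334] 0.056
bottle 0.15 [183.1, 92.7, 538.0, 406.9]  [ 0.5255 -0.1354] 0.906
t [-1.000e-02 -1.200e-01  1.225e+01] w [ 0.  0. -0.] from [ 0.4531 -0.1338  0.1705] 0.062 t=14.80 F=[-0.3 -0.6 -0.6] g=0.0876
```

View pics/w8.png

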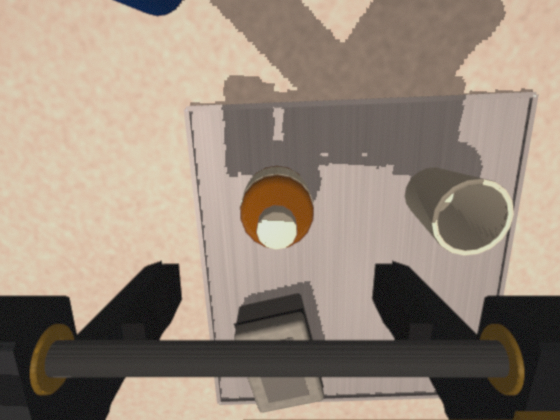

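The bottle at (277,210) is centred between the fingers, and the cup and tip box are clear.

Call:
drive_tool(
  increments=[
    {"tx": 0,"ty": 0,"tz": 1.5,"wx": 0,"wy": 0,"wz": 0,"grip": 8.8},
    {"tx": 0,"ty": 0,"tz": 4.5,"wx": 0,"wy": 0,"wz": 0,"grip": 8.8},
    {"tx": 0,"ty": 0,"tz": 8,"wx": 0,"wy": 0,"wz": 0,"grip": 8.8},
    {"tx": 0,"ty": 0,"tz": 11,"wx": 0,"wy": 0,"wz": 0,"grip": 8.8},
    {"tx": 0,"ty": 0,"tz": 12.2,"wx": 0,"wy": 0,"wz": 0,"grip": 8.8},
    {"tx": 0,"ty": 0,"tz": 12.2,"wx": 0,"wy": 0,"wz": 0,"grip": 4.5},
    {"tx": 0,"ty": 0,"tz": 12.2,"wx": 0,"wy": 0,"wz": 0,"grip": 4.5},
    {"tx": 0,"ty": 0,"tz": 12.2,"wx": 0,"wy": 0,"wz": 0,"grip": 4.5},
  ],
)

```text
t: 15.8
eef_pos: [0.4535, -0.1353, 0.0493]
orientation: [0.686, 0.728, 0.0, 0.001]
wrist_force: [0.5, 0.6, -0.2]
grip_width: 0.06
```

Call:
drive_tool(
  increments=[
    {"tx": 0,"ty": 0,"tz": 0,"wx": 0,"wy": 0,"wz": 0,"grip": 4.5},
    {"tx": 0,"ty": 0,"tz": 0,"wx": 0,"wy": 0,"wz": 0,"grip": 4.5},
    {"tx": 0,"ty": 0,"tz": -1,"wx": 0,"wy": 0,"wz": 0,"grip": 4.5},
    {"tx": 0,"ty": 0,"tz": -4,"wx": 0,"wy": 0,"wz": 0,"grip": 4.5},
    {"tx": 0,"ty": 0,"tz": -8,"wx": 0,"wy": 0,"wz": 0,"grip": 4.5},
    {"tx": 0,"ty": 0,"tz": -12,"wx": 0,"wy": 0,"wz": 0,"grip": 4.5},
    {"tx": 0,"ty": 0,"tz": -15,"wx": 0,"wy": 0,"wz": 0,"grip": 4.5},
    {"tx": 0,"ty": 0,"tz": -16,"wx": 0,"wy": 0,"wz": 0,"grip": 4.5},
  ],
)

```text
t: 16.8
eef_pos: [0.4533, -0.1352, 0.2103]
orientation: [0.686, 0.728, 0.0, 0.002]
wrist_force: [0.4, 0.1, -2.6]
grip_width: 0.053
```

```bash
python3 -c "
from h import *
u=.062;B=np.array([.496,.196]);
P=B+.107*np.array([-np.sin(u),np.cos(u)]); Q=B-.122*np.array([-np.sin(u),np.cos(u)]); C=Q+.087*np.array([np.cos(u),np.sin(u)])
print(P,Q,C)
goal(*P,.2,u)
"
```

```text
[0.48937025 0.30279441] [0.50355915 0.07423441] [0.59039199 0.07962495]
t [43.51  6.22  0.96] w [ 0.003  0.002 -0.002] from [ 0.4533 -0.1352  0.2103] 0.06 t=16.80 F=[ 0.4  0.1 -2.6] g=0.0530
```

Call:
drive_tool(
  increments=[
    {"tx": 2,"ty": 0.3,"tz": 0,"wx": 0,"wy": 0,"wz": 0,"grip": 4.5},
    {"tx": 7,"ty": 1,"tz": 0,"wx": 0,"wy": 0,"wz": 0,"grip": 4.5},
    {"tx": 13,"ty": 1.9,"tz": 0,"wx": 0,"wy": 0,"wz": 0,"grip": 4.5},
    {"tx": 19,"ty": 2.7,"tz": 0,"wx": 0,"wy": 0,"wz": 0,"grip": 4.5},
    {"tx": 25,"ty": 3.6,"tz": 0,"wx": 0,"wy": 0,"wz": 0,"grip": 4.5},
    {"tx": 31,"ty": 4.4,"tz": 0,"wx": 0,"wy": 0,"wz": 0,"grip": 4.5},
    {"tx": 37,"ty": 5.3,"tz": 0,"wx": 0,"wy": 0,"wz": 0,"grip": 4.5},
    {"tx": 41.5,"ty": 6,"tz": 0,"wx": 0,"wy": 0,"wz": 0,"grip": 4.5},
  ],
)

```text
t: 17.8
eef_pos: [0.4865, 0.2853, 0.2068]
orientation: [0.685, 0.728, -0.001, -0.001]
wrist_force: [0.3, -0.3, -2.1]
grip_width: 0.0526
```

Call:
drive_tool(
  increments=[
    {"tx": 1.8,"ty": 0.2,"tz": 0.5,"wx": 0,"wy": 0,"wz": 0,"grip": 4.5},
    {"tx": 2,"ty": 0.2,"tz": 3,"wx": 0,"wy": 0,"wz": 0,"grip": 4.5},
    {"tx": 2,"ty": 0.2,"tz": 6.5,"wx": 0,"wy": 0,"wz": 0,"grip": 4.5},
    {"tx": 2,"ty": 0.2,"tz": 10,"wx": 0,"wy": 0,"wz": 0,"grip": 4.5},
    {"tx": 2,"ty": 0.2,"tz": 12.5,"wx": 0,"wy": 0,"wz": 0,"grip": 4.5},
    {"tx": 2,"ty": 0.2,"tz": 14,"wx": 0,"wy": 0,"wz": 0,"grip": 4.5},
    {"tx": 2,"ty": 0.2,"tz": 14.5,"wx": 0,"wy": 0,"wz": 0,"grip": 4.5},
    {"tx": 2,"ty": 0.2,"tz": 14.5,"wx": 0,"wy": 0,"wz": 0,"grip": 4.5},
  ],
)

```text
t: 18.8
eef_pos: [0.4887, 0.303, 0.0635]
orientation: [0.686, 0.728, 0.0, 0.0]
wrist_force: [-0.9, 0.7, -3.0]
grip_width: 0.0528
```

```bash
python3 -c "
from h import *
goal(.4894,.3028,.0453,.062)
"
```

```text
t [-0.02  0.07  1.82] w [ 0.    -0.    -0.002] from [0.4887 0.303  0.0635] 0.06 t=18.80 F=[-0.9  0.7 -3. ] g=0.0528
```

Call:
drive_tool(
  increments=[
    {"tx": -0.1,"ty": 0.07,"tz": 0.5,"wx": 0,"wy": 0,"wz": 0,"grip": 4.5},
    {"tx": -0.2,"ty": 0.07,"tz": 1.1,"wx": 0,"wy": 0,"wz": 0,"grip": 4.5},
    {"tx": -0.2,"ty": 0.07,"tz": 1.6,"wx": 0,"wy": 0,"wz": 0,"grip": 4.5},
    {"tx": -0.2,"ty": 0.07,"tz": 1.8,"wx": 0,"wy": 0,"wz": 0,"grip": 4.5},
    {"tx": -0.2,"ty": 0.07,"tz": 1.87,"wx": 0,"wy": 0,"wz": 0,"grip": 4.5},
    {"tx": -0.2,"ty": 0.07,"tz": 1.87,"wx": 0,"wy": 0,"wz": 0,"grip": 4.5},
    {"tx": -0.2,"ty": 0.07,"tz": 1.87,"wx": 0,"wy": 0,"wz": 0,"grip": 4.5},
    {"tx": -0.2,"ty": 0.07,"tz": 1.87,"wx": 0,"wy": 0,"wz": 0,"grip": 4.5},
  ],
)

```text
t: 19.8
eef_pos: [0.4889, 0.3011, 0.0452]
orientation: [0.685, 0.728, -0.0, -0.0]
wrist_force: [-3.4, -2.1, 6.4]
grip_width: 0.0527
```

Call:
drive_tool(
  increments=[
    {"tx": 0,"ty": 0,"tz": 0,"wx": 0,"wy": 0,"wz": 0,"grip": 5.8},
    {"tx": 0,"ty": 0,"tz": 0,"wx": 0,"wy": 0,"wz": 0,"grip": 7},
    {"tx": 0,"ty": 0,"tz": 0,"wx": 0,"wy": 0,"wz": 0,"grip": 8.8},
    {"tx": 0,"ty": 0,"tz": 0,"wx": 0,"wy": 0,"wz": 0,"grip": 8.8},
    {"tx": 0,"ty": 0,"tz": -2,"wx": 0,"wy": 0,"wz": 0,"grip": 8.8},
    {"tx": 0,"ty": 0,"tz": -7,"wx": 0,"wy": 0,"wz": 0,"grip": 8.8},
    {"tx": 0,"ty": 0,"tz": -12,"wx": 0,"wy": 0,"wz": 0,"grip": 8.8},
    {"tx": 0,"ty": 0,"tz": -16,"wx": 0,"wy": 0,"wz": 0,"grip": 8.8},
  ],
)

```text
t: 20.8
eef_pos: [0.4899, 0.3014, 0.2085]
orientation: [0.686, 0.728, 0.002, 0.001]
wrist_force: [0.1, 0.1, 0.6]
grip_width: 0.088
```

```bash
python3 -c "
from h import *
look('w9.png',['bottle'],0)
goal(.465,-.270,.17,.297)
"
```

```text
bottle 0.62 [240.1, 154.2, 309.8, 230.7]  [0.4891 0.3031] 0.028
t [-56.98  -6.22   3.93] w [ 0.011 -0.002 -0.237] from [0.4923 0.3024 0.2118] 0.06 t=20.90 F=[1.1 0.3 0.6] g=0.0882
```

The bottle stands at (0.4891, 0.3031) against a target of (0.4894, 0.3028). Now the tip box.

Call:
drive_tool(
  increments=[
    {"tx": -3,"ty": -0.3,"tz": 0,"wx": 0,"wy": 0,"wz": -0.02,"grip": 8.8},
    {"tx": -9,"ty": -1,"tz": 0,"wx": 0,"wy": 0,"wz": -0.05,"grip": 8.8},
    {"tx": -15,"ty": -1.6,"tz": 0,"wx": 0,"wy": 0,"wz": -0.08,"grip": 8.8},
    {"tx": -21,"ty": -2.3,"tz": 0,"wx": 0,"wy": 0,"wz": -0.11,"grip": 8.8},
    {"tx": -27,"ty": -2.9,"tz": 0,"wx": 0,"wy": 0,"wz": -0.14,"grip": 8.8},
    {"tx": -33,"ty": -3.6,"tz": 0,"wx": 0,"wy": 0,"wz": -0.17,"grip": 8.8},
    {"tx": -39,"ty": -4.3,"tz": 0,"wx": 0,"wy": 0,"wz": -0.2,"grip": 8.8},
    {"tx": -45,"ty": -4.9,"tz": 0,"wx": 0,"wy": 0,"wz": -0.237,"grip": 8.8},
  ],
)

```text
t: 21.9
eef_pos: [0.4668, -0.1528, 0.205]
orientation: [0.594, 0.804, 0.0, 0.0]
wrist_force: [0.1, -0.9, -0.1]
grip_width: 0.0881
```

```bash
python3 -c "
from h import *
goal(.465,-.270,.14,.297)
"
```

```text
t [-11.15  -3.61   6.5 ] w [0.001 0.    0.001] from [ 0.4668 -0.1528  0.205 ] 0.298 t=21.90 F=[ 0.1 -0.9 -0.1] g=0.0881
```

Call:
drive_tool(
  increments=[
    {"tx": -3,"ty": -1,"tz": 0.5,"wx": 0,"wy": 0,"wz": 0,"grip": 8.8},
    {"tx": -7,"ty": -2.3,"tz": 2.5,"wx": 0,"wy": 0,"wz": 0,"grip": 8.8},
    {"tx": -10,"ty": -3.3,"tz": 4.5,"wx": 0,"wy": 0,"wz": 0,"grip": 8.8},
    {"tx": -11.1,"ty": -3.6,"tz": 6,"wx": 0,"wy": 0,"wz": 0,"grip": 8.8},
    {"tx": -11.1,"ty": -3.6,"tz": 6.5,"wx": 0,"wy": 0,"wz": 0,"grip": 8.8},
    {"tx": -11.1,"ty": -3.6,"tz": 6.5,"wx": 0,"wy": 0,"wz": 0,"grip": 8.8},
    {"tx": -11.1,"ty": -3.6,"tz": 6.5,"wx": 0,"wy": 0,"wz": 0,"grip": 8.8},
    {"tx": -11.1,"ty": -3.6,"tz": 6.5,"wx": 0,"wy": 0,"wz": 0,"grip": 8.8},
  ],
)

```text
t: 22.9
eef_pos: [0.4659, -0.2672, 0.1403]
orientation: [0.594, 0.804, -0.0, 0.001]
wrist_force: [-0.1, 0.6, 0.4]
grip_width: 0.088
```

```bash
python3 -c "
from h import *
look('w10.png',['tipbox'],.004,[0,0,[.3]])
goal(.465,-.270,.032,.297)
"
```

```text
t [-0.21 -0.15 10.81] w [0.    0.001 0.001] from [ 0.4657 -0.2674  0.1401] 0.298 t=23.00 F=[ 0.7 -0.1 -0.6] g=0.0878
```

View pics/w10.png

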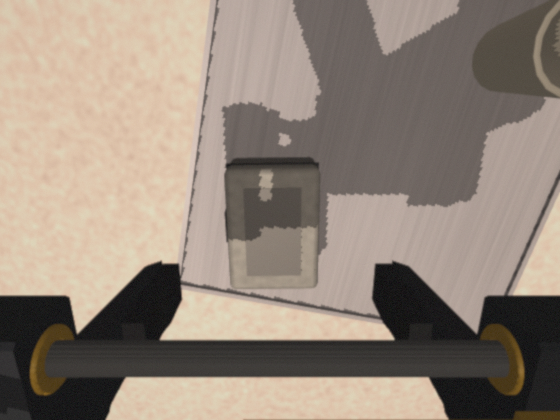

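Network missed it. The picture shows the tip box with its top face from (227,163) to (319,289), square with the fingers. I'll back-project that.

```bash
python3 -c "
from h import *
KT=cam('wrist'); P=back([[227,165],[319,165],[317,288],[231,289]],.052,KT)[:,:2]; print(P.mean(0), np.linalg.norm(np.diff(P,axis=0),axis=1))
v=P[1]-P[0]; w=P[0]-P[3]; print(np.arctan2(v[1],v[0]),np.arctan2(w[1],w[0])-np.pi/2,np.arctan2(*(P[1]-P[2])[::-1])-np.pi/2)
goal(*P.mean(0),.032,.297)
"
```

```text
[ 0.46477035 -0.26959093] [0.05594423 0.0842255  0.05853442]
0.2970279004468034 0.2867369260227215 0.31734495672391416
t [-0.17 -0.16 10.81] w [0.    0.001 0.001] from [ 0.4657 -0.2674  0.1401] 0.298 t=23.00 F=[ 0.7 -0.1 -0.6] g=0.0878
```

Call:
drive_tool(
  increments=[
    {"tx": -0.2,"ty": -0.15,"tz": 1.5,"wx": 0,"wy": 0,"wz": 0,"grip": 8.8},
    {"tx": -0.2,"ty": -0.15,"tz": 4.5,"wx": 0,"wy": 0,"wz": 0,"grip": 8.8},
    {"tx": -0.2,"ty": -0.15,"tz": 8,"wx": 0,"wy": 0,"wz": 0,"grip": 8.8},
    {"tx": -0.2,"ty": -0.15,"tz": 10.2,"wx": 0,"wy": 0,"wz": 0,"grip": 8.8},
    {"tx": -0.2,"ty": -0.15,"tz": 10.8,"wx": 0,"wy": 0,"wz": 0,"grip": 8.8},
    {"tx": -0.2,"ty": -0.15,"tz": 10.8,"wx": 0,"wy": 0,"wz": 0,"grip": 5},
    {"tx": -0.2,"ty": -0.15,"tz": 10.8,"wx": 0,"wy": 0,"wz": 0,"grip": 5},
    {"tx": -0.2,"ty": -0.15,"tz": 10.8,"wx": 0,"wy": 0,"wz": 0,"grip": 5},
  ],
)

```text
t: 24.0
eef_pos: [0.465, -0.2705, 0.0325]
orientation: [0.595, 0.804, -0.0, 0.001]
wrist_force: [-2.7, -0.7, 1.5]
grip_width: 0.0602
```

Call:
drive_tool(
  increments=[
    {"tx": 0,"ty": 0,"tz": 0,"wx": 0,"wy": 0,"wz": 0,"grip": 5},
    {"tx": 0,"ty": 0,"tz": 0,"wx": 0,"wy": 0,"wz": 0,"grip": 5},
    {"tx": 0,"ty": 0,"tz": -1,"wx": 0,"wy": 0,"wz": 0,"grip": 5},
    {"tx": 0,"ty": 0,"tz": -4,"wx": 0,"wy": 0,"wz": 0,"grip": 5},
    {"tx": 0,"ty": 0,"tz": -8,"wx": 0,"wy": 0,"wz": 0,"grip": 5},
    {"tx": 0,"ty": 0,"tz": -12,"wx": 0,"wy": 0,"wz": 0,"grip": 5},
    {"tx": 0,"ty": 0,"tz": -15,"wx": 0,"wy": 0,"wz": 0,"grip": 5},
    {"tx": 0,"ty": 0,"tz": -16,"wx": 0,"wy": 0,"wz": 0,"grip": 5},
  ],
)

```text
t: 25.0
eef_pos: [0.4652, -0.2705, 0.1937]
orientation: [0.595, 0.804, -0.0, 0.002]
wrist_force: [0.6, -0.2, -1.1]
grip_width: 0.0601
```

```bash
python3 -c "
from h import *
goal(.5036,.0742,.19,.062)
"
```

```text
t [31.84 13.76  0.3 ] w [0.002 0.003 0.235] from [ 0.4652 -0.2705  0.1937] 0.297 t=25.00 F=[ 0.6 -0.2 -1.1] g=0.0601
```

Call:
drive_tool(
  increments=[
    {"tx": 2,"ty": 0.9,"tz": 0,"wx": 0,"wy": 0,"wz": 0.02,"grip": 5},
    {"tx": 6.5,"ty": 2.8,"tz": 0,"wx": 0,"wy": 0,"wz": 0.05,"grip": 5},
    {"tx": 12,"ty": 5.2,"tz": 0,"wx": 0,"wy": 0,"wz": 0.09,"grip": 5},
    {"tx": 17.5,"ty": 7.6,"tz": 0,"wx": 0,"wy": 0,"wz": 0.13,"grip": 5},
    {"tx": 23,"ty": 10,"tz": 0,"wx": 0,"wy": 0,"wz": 0.17,"grip": 5},
    {"tx": 28,"ty": 12.1,"tz": 0,"wx": 0,"wy": 0,"wz": 0.21,"grip": 5},
    {"tx": 31,"ty": 13.4,"tz": 0,"wx": 0,"wy": 0,"wz": 0.23,"grip": 5},
    {"tx": 31.9,"ty": 13.8,"tz": 0,"wx": 0,"wy": 0,"wz": 0.235,"grip": 5},
  ],
)

```text
t: 26.0
eef_pos: [0.5022, 0.0773, 0.1904]
orientation: [0.684, 0.73, -0.001, -0.001]
wrist_force: [-0.1, -0.4, -1.2]
grip_width: 0.0593
```

Call:
drive_tool(
  increments=[
    {"tx": 0,"ty": 0,"tz": 1,"wx": 0,"wy": 0,"wz": 0,"grip": 5},
    {"tx": 0,"ty": 0,"tz": 3,"wx": 0,"wy": 0,"wz": 0,"grip": 5},
    {"tx": 0,"ty": 0,"tz": 6,"wx": 0,"wy": 0,"wz": 0,"grip": 5},
    {"tx": 0,"ty": 0,"tz": 9,"wx": 0,"wy": 0,"wz": 0,"grip": 5},
    {"tx": 0,"ty": 0,"tz": 12,"wx": 0,"wy": 0,"wz": 0,"grip": 5},
    {"tx": 0,"ty": 0,"tz": 13.7,"wx": 0,"wy": 0,"wz": 0,"grip": 5},
    {"tx": 0,"ty": 0,"tz": 14.2,"wx": 0,"wy": 0,"wz": 0,"grip": 5},
    {"tx": 0,"ty": 0,"tz": 14.2,"wx": 0,"wy": 0,"wz": 0,"grip": 5},
  ],
)

```text
t: 27.0
eef_pos: [0.5035, 0.075, 0.0498]
orientation: [0.685, 0.729, 0.0, 0.0]
wrist_force: [-0.2, -0.1, -1.6]
grip_width: 0.0598
```

```bash
python3 -c "
from h import *
goal(.5036,.0745,.0287,.062)
"
```

```text
t [-0.05  0.01  2.11] w [ 0.  0. -0.] from [0.5035 0.075  0.0498] 0.062 t=27.00 F=[-0.2 -0.1 -1.6] g=0.0598
```

Call:
drive_tool(
  increments=[
    {"tx": -0.05,"ty": 0,"tz": 0.6,"wx": 0,"wy": 0,"wz": 0,"grip": 5},
    {"tx": -0.05,"ty": 0,"tz": 1.3,"wx": 0,"wy": 0,"wz": 0,"grip": 5},
    {"tx": -0.05,"ty": 0,"tz": 1.8,"wx": 0,"wy": 0,"wz": 0,"grip": 5},
    {"tx": -0.05,"ty": 0,"tz": 2.05,"wx": 0,"wy": 0,"wz": 0,"grip": 5},
    {"tx": -0.05,"ty": 0,"tz": 2.15,"wx": 0,"wy": 0,"wz": 0,"grip": 5},
    {"tx": -0.05,"ty": 0,"tz": 2.15,"wx": 0,"wy": 0,"wz": 0,"grip": 5},
    {"tx": -0.05,"ty": 0,"tz": 2.15,"wx": 0,"wy": 0,"wz": 0,"grip": 5},
    {"tx": -0.05,"ty": 0,"tz": 2.15,"wx": 0,"wy": 0,"wz": 0,"grip": 5},
  ],
)

```text
t: 28.0
eef_pos: [0.503, 0.075, 0.0285]
orientation: [0.685, 0.729, -0.0, -0.0]
wrist_force: [-3.9, -0.1, 5.0]
grip_width: 0.0598
```

Call:
drive_tool(
  increments=[
    {"tx": 0,"ty": 0,"tz": 0,"wx": 0,"wy": 0,"wz": 0,"grip": 6.3},
    {"tx": 0,"ty": 0,"tz": 0,"wx": 0,"wy": 0,"wz": 0,"grip": 7.2},
    {"tx": 0,"ty": 0,"tz": 0,"wx": 0,"wy": 0,"wz": 0,"grip": 8.8},
    {"tx": 0,"ty": 0,"tz": 0,"wx": 0,"wy": 0,"wz": 0,"grip": 8.8},
    {"tx": 0,"ty": 0,"tz": -2,"wx": 0,"wy": 0,"wz": 0,"grip": 8.8},
    {"tx": 0,"ty": 0,"tz": -7,"wx": 0,"wy": 0,"wz": 0,"grip": 8.8},
    {"tx": 0,"ty": 0,"tz": -12,"wx": 0,"wy": 0,"wz": 0,"grip": 8.8},
    {"tx": 0,"ty": 0,"tz": -16,"wx": 0,"wy": 0,"wz": 0,"grip": 8.8},
  ],
)

```text
t: 29.0
eef_pos: [0.5035, 0.0749, 0.1902]
orientation: [0.685, 0.729, 0.001, 0.001]
wrist_force: [0.5, 1.1, 0.1]
grip_width: 0.0882
```

```bash
python3 -c "
from h import *
look('w11.png',['tipbox','rack'],0)
goal(.5822,-.121,.16,.062+np.pi/2-.01)
goal(.5822,-.121,.16,.062-np.pi/2+.01)
"
```

```text
tipbox 0.71 [236.7, 141.4, 313.0, 256.0]  [0.5034 0.075  0.0756] 0.029
rack 0.88 [229.3, 0.0, 325.6, 108.4] EDGE [0.4969 0.1971 0.0627] 0.096
t [-20.02   6.5    3.09] w [ 0.004  0.005 -1.561] from [0.5047 0.0748 0.1904] 0.062 t=29.15 F=[-1.3  0.5 -0.5] g=0.0884
t [-20.02   6.5    3.09] w [ 0.005 -0.003  1.561] from [0.5047 0.0748 0.1904] 0.062 t=29.15 F=[-1.3  0.5 -0.5] g=0.0884
```

View pics/w11.png

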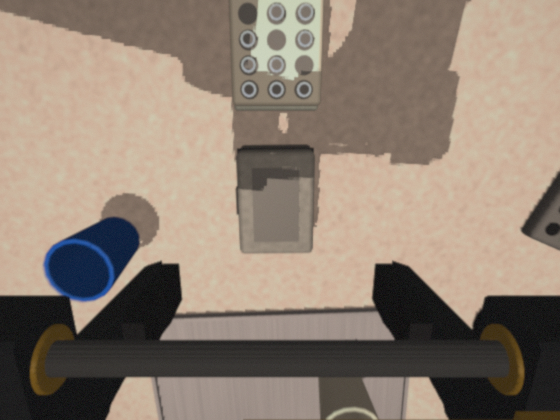

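Tip box is placed at (277,200), fit (0.5034, 0.075), in line with the rack. Now the cup.

Call:
drive_tool(
  increments=[
    {"tx": -1,"ty": 0.3,"tz": 0,"wx": 0,"wy": 0,"wz": 0.1,"grip": 8.8},
    {"tx": -4,"ty": 1.3,"tz": 0,"wx": 0,"wy": 0,"wz": 0.27,"grip": 8.8},
    {"tx": -7.5,"ty": 2.4,"tz": 0,"wx": 0,"wy": 0,"wz": 0.44,"grip": 8.8},
    {"tx": -11,"ty": 3.6,"tz": 0,"wx": 0,"wy": 0,"wz": 0.61,"grip": 8.8},
    {"tx": -14.5,"ty": 4.7,"tz": 0,"wx": 0,"wy": 0,"wz": 0.78,"grip": 8.8},
    {"tx": -17.5,"ty": 5.7,"tz": 0,"wx": 0,"wy": 0,"wz": 0.95,"grip": 8.8},
    {"tx": -19.5,"ty": 6.3,"tz": 0,"wx": 0,"wy": 0,"wz": 1.12,"grip": 8.8},
    {"tx": -20,"ty": 6.5,"tz": 0,"wx": 0,"wy": 0,"wz": 1.29,"grip": 8.8},
  ],
)

```text
t: 30.15
eef_pos: [0.5797, -0.1218, 0.1855]
orientation: [0.986, 0.167, -0.001, -0.001]
wrist_force: [-0.8, 0.1, -0.2]
grip_width: 0.0882
```

Call:
drive_tool(
  increments=[
    {"tx": 0,"ty": 0,"tz": 0,"wx": 0,"wy": 0,"wz": 0.12,"grip": 8.8},
    {"tx": 0,"ty": 0,"tz": 1,"wx": 0,"wy": 0,"wz": 0.23,"grip": 8.8},
    {"tx": 0,"ty": 0,"tz": 2,"wx": 0,"wy": 0,"wz": 0.27,"grip": 8.8},
    {"tx": 0,"ty": 0,"tz": 3,"wx": 0,"wy": 0,"wz": 0.27,"grip": 8.8},
    {"tx": 0,"ty": 0,"tz": 3,"wx": 0,"wy": 0,"wz": 0.27,"grip": 8.8},
    {"tx": 0,"ty": 0,"tz": 3,"wx": 0,"wy": 0,"wz": 0.27,"grip": 8.8},
    {"tx": 0,"ty": 0,"tz": 3,"wx": 0,"wy": 0,"wz": 0.27,"grip": 8.8},
    {"tx": 0,"ty": 0,"tz": 3,"wx": 0,"wy": 0,"wz": 0.27,"grip": 8.8},
  ],
)

```text
t: 31.15
eef_pos: [0.5807, -0.1208, 0.1585]
orientation: [0.999, 0.036, 0.0, 0.0]
wrist_force: [0.2, -0.8, 0.0]
grip_width: 0.0879
```

```bash
python3 -c "
from h import *
look('w12.png',['cup'],.004)
goal(.5822,-.121,.046,.062-np.pi/2)
"
```

```text
cup 0.97 [235.2, 173.7, 317.2, 266.3]  [ 0.582  -0.1217] 0.076
cup 0.94 [460.8, 0.0, 558.6, 32.3] EDGE [ 0.74   -0.2598] 0.041
cup 0.65 [109.9, 383.5, 146.0, 418.8] EDGE [0.3492 0.0108] 0.383
t [ 0.15  0.03 11.23] w [ 0.    -0.     0.011] from [ 0.5806 -0.1207  0.1583] -1.498 t=31.25 F=[-0.7  0.4 -0.8] g=0.0880
```

View pics/w12.png

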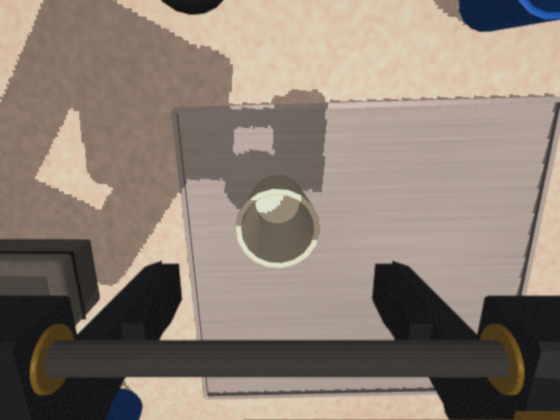

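The white cup is at (277,228) between the fingers. Blue cups are at (510,10) and (125,405), and the mouse at (190,0); all are well away.

Call:
drive_tool(
  increments=[
    {"tx": 0.15,"ty": 0,"tz": 1.5,"wx": 0,"wy": 0,"wz": 0,"grip": 8.8},
    {"tx": 0.15,"ty": 0,"tz": 4.5,"wx": 0,"wy": 0,"wz": 0,"grip": 8.8},
    {"tx": 0.15,"ty": 0,"tz": 8,"wx": 0,"wy": 0,"wz": 0,"grip": 8.8},
    {"tx": 0.15,"ty": 0,"tz": 10.5,"wx": 0,"wy": 0,"wz": 0,"grip": 8.8},
    {"tx": 0.15,"ty": 0,"tz": 11.2,"wx": 0,"wy": 0,"wz": 0,"grip": 8.8},
    {"tx": 0.15,"ty": 0,"tz": 11.2,"wx": 0,"wy": 0,"wz": 0,"grip": 4.5},
    {"tx": 0.15,"ty": 0,"tz": 11.2,"wx": 0,"wy": 0,"wz": 0,"grip": 4.5},
    {"tx": 0.15,"ty": 0,"tz": 11.2,"wx": 0,"wy": 0,"wz": 0,"grip": 4.5},
  ],
)

```text
t: 32.25
eef_pos: [0.5827, -0.1209, 0.0472]
orientation: [0.999, 0.036, 0.001, 0.0]
wrist_force: [0.3, 0.9, 0.3]
grip_width: 0.0601
```

Call:
drive_tool(
  increments=[
    {"tx": 0,"ty": 0,"tz": 0,"wx": 0,"wy": 0,"wz": 0,"grip": 4.5},
    {"tx": 0,"ty": 0,"tz": 0,"wx": 0,"wy": 0,"wz": 0,"grip": 4.5},
    {"tx": 0,"ty": 0,"tz": -1,"wx": 0,"wy": 0,"wz": 0,"grip": 4.5},
    {"tx": 0,"ty": 0,"tz": -4,"wx": 0,"wy": 0,"wz": 0,"grip": 4.5},
    {"tx": 0,"ty": 0,"tz": -8,"wx": 0,"wy": 0,"wz": 0,"grip": 4.5},
    {"tx": 0,"ty": 0,"tz": -11,"wx": 0,"wy": 0,"wz": 0,"grip": 4.5},
    {"tx": 0,"ty": 0,"tz": -13,"wx": 0,"wy": 0,"wz": 0,"grip": 4.5},
    {"tx": 0,"ty": 0,"tz": -13.5,"wx": 0,"wy": 0,"wz": 0,"grip": 4.5},
  ],
)

```text
t: 33.25
eef_pos: [0.5824, -0.1207, 0.1824]
orientation: [0.999, 0.036, 0.001, 0.0]
wrist_force: [0.3, -0.7, -1.4]
grip_width: 0.052
```

```bash
python3 -c "
from h import *
goal(.5902,.0804,.16,.062-np.pi/2)
"
```

```text
t [  2.23 -20.     2.22] w [ 0.001 -0.002  0.011] from [ 0.5824 -0.1207  0.1824] -1.498 t=33.25 F=[ 0.3 -0.7 -1.4] g=0.0520
```

Call:
drive_tool(
  increments=[
    {"tx": 0.1,"ty": -1,"tz": 0,"wx": 0,"wy": 0,"wz": 0,"grip": 4.5},
    {"tx": 0.4,"ty": -4,"tz": 0,"wx": 0,"wy": 0,"wz": 0,"grip": 4.5},
    {"tx": 0.9,"ty": -8,"tz": 0,"wx": 0,"wy": 0,"wz": 0,"grip": 4.5},
    {"tx": 1.4,"ty": -12.5,"tz": 0,"wx": 0,"wy": 0,"wz": 0,"grip": 4.5},
    {"tx": 1.9,"ty": -16.5,"tz": 0,"wx": 0,"wy": 0,"wz": 0,"grip": 4.5},
    {"tx": 2.2,"ty": -19,"tz": 0,"wx": 0,"wy": 0,"wz": 0.01,"grip": 4.5},
    {"tx": 2.25,"ty": -20,"tz": 0,"wx": 0,"wy": 0,"wz": 0.01,"grip": 4.5},
    {"tx": 2.25,"ty": -20,"tz": 0,"wx": 0,"wy": 0,"wz": 0.01,"grip": 4.5},
  ],
)

```text
t: 34.25
eef_pos: [0.5892, 0.081, 0.18]
orientation: [0.999, 0.032, -0.001, 0.0]
wrist_force: [-0.8, -0.6, -1.2]
grip_width: 0.052
```

Call:
drive_tool(
  increments=[
    {"tx": 0,"ty": 0,"tz": 1,"wx": 0,"wy": 0,"wz": 0,"grip": 4.5},
    {"tx": 0,"ty": 0,"tz": 3,"wx": 0,"wy": 0,"wz": 0,"grip": 4.5},
    {"tx": 0,"ty": 0,"tz": 6,"wx": 0,"wy": 0,"wz": 0,"grip": 4.5},
    {"tx": 0,"ty": 0,"tz": 9,"wx": 0,"wy": 0,"wz": 0,"grip": 4.5},
    {"tx": 0,"ty": 0,"tz": 11,"wx": 0,"wy": 0,"wz": 0,"grip": 4.5},
    {"tx": 0,"ty": 0,"tz": 12,"wx": 0,"wy": 0,"wz": 0,"grip": 4.5},
    {"tx": 0,"ty": 0,"tz": 12,"wx": 0,"wy": 0,"wz": 0,"grip": 4.5},
    {"tx": 0,"ty": 0,"tz": 12,"wx": 0,"wy": 0,"wz": 0,"grip": 4.5},
  ],
)

```text
t: 35.25
eef_pos: [0.5907, 0.0804, 0.062]
orientation: [1.0, 0.031, 0.001, 0.0]
wrist_force: [-0.3, -0.1, -0.5]
grip_width: 0.0521
```

```bash
python3 -c "
from h import *
goal(.5905,.0804,.0432,.062-np.pi/2)
"
```

```text
t [-0.03  0.    1.88] w [ 0.    -0.002  0.001] from [0.5907 0.0804 0.062 ] -1.508 t=35.25 F=[-0.3 -0.1 -0.5] g=0.0521
```

Call:
drive_tool(
  increments=[
    {"tx": 0,"ty": 0,"tz": 0.5,"wx": 0,"wy": 0,"wz": 0,"grip": 4.5},
    {"tx": 0,"ty": 0,"tz": 1.1,"wx": 0,"wy": 0,"wz": 0,"grip": 4.5},
    {"tx": 0,"ty": 0,"tz": 1.6,"wx": 0,"wy": 0,"wz": 0,"grip": 4.5},
    {"tx": 0,"ty": 0,"tz": 1.8,"wx": 0,"wy": 0,"wz": 0,"grip": 4.5},
    {"tx": 0,"ty": 0,"tz": 1.9,"wx": 0,"wy": 0,"wz": 0,"grip": 4.5},
    {"tx": 0,"ty": 0,"tz": 1.9,"wx": 0,"wy": 0,"wz": 0,"grip": 4.5},
    {"tx": 0,"ty": 0,"tz": 1.9,"wx": 0,"wy": 0,"wz": 0,"grip": 4.5},
    {"tx": 0,"ty": 0,"tz": 1.9,"wx": 0,"wy": 0,"wz": 0,"grip": 4.5},
  ],
)

```text
t: 36.25
eef_pos: [0.5905, 0.0807, 0.0432]
orientation: [1.0, 0.031, 0.001, 0.0]
wrist_force: [-2.6, 0.6, 7.6]
grip_width: 0.0521
```

Call:
drive_tool(
  increments=[
    {"tx": 0,"ty": 0,"tz": 0,"wx": 0,"wy": 0,"wz": 0,"grip": 5.6},
    {"tx": 0,"ty": 0,"tz": 0,"wx": 0,"wy": 0,"wz": 0,"grip": 6.5},
    {"tx": 0,"ty": 0,"tz": 0,"wx": 0,"wy": 0,"wz": 0,"grip": 8.8},
    {"tx": 0,"ty": 0,"tz": 0,"wx": 0,"wy": 0,"wz": 0,"grip": 8.8},
    {"tx": 0,"ty": 0,"tz": -2,"wx": 0,"wy": 0,"wz": 0,"grip": 8.8},
    {"tx": 0,"ty": 0,"tz": -7,"wx": 0,"wy": 0,"wz": 0,"grip": 8.8},
    {"tx": 0,"ty": 0,"tz": -12,"wx": 0,"wy": 0,"wz": 0,"grip": 8.8},
    {"tx": 0,"ty": 0,"tz": -17,"wx": 0,"wy": 0,"wz": 0,"grip": 8.8},
  ],
)

```text
t: 37.25
eef_pos: [0.5899, 0.0805, 0.2153]
orientation: [1.0, 0.031, 0.001, 0.0]
wrist_force: [1.0, 0.3, 0.2]
grip_width: 0.0879
```

Call:
drive_tool(
  increments=[
    {"tx": -2,"ty": 2,"tz": 0,"wx": 0,"wy": 0,"wz": 0,"grip": 8.8},
    {"tx": -5,"ty": 6,"tz": 0,"wx": 0,"wy": 0,"wz": 0,"grip": 8.8},
    {"tx": -8,"ty": 11,"tz": 0,"wx": 0,"wy": 0,"wz": 0,"grip": 8.8},
    {"tx": -10,"ty": 16,"tz": 0,"wx": 0,"wy": 0,"wz": 0,"grip": 8.8},
    {"tx": -10,"ty": 21,"tz": 0,"wx": 0,"wy": 0,"wz": 0,"grip": 8.8},
    {"tx": -10,"ty": 26,"tz": 0,"wx": 0,"wy": 0,"wz": 0,"grip": 8.8},
    {"tx": -10,"ty": 30,"tz": 0,"wx": 0,"wy": 0,"wz": 0,"grip": 8.8},
    {"tx": -10,"ty": 32,"tz": 0,"wx": 0,"wy": 0,"wz": 0,"grip": 8.8},
  ],
)

```text
t: 38.25
eef_pos: [0.5102, -0.2471, 0.2134]
orientation: [1.0, 0.03, 0.001, 0.001]
wrist_force: [-0.2, 0.3, 0.2]
grip_width: 0.088
```

Run:
```python
from h import *
print(get_obs()["eef_pos"],get_obs()["t"])
KT=cam("top"); im=snapshot("top"); cv2.imwrite("pics/t13.png",cv2.resize(im[80:320,120:440,::-1],(800,600),interpolation=cv2.INTER_CUBIC))
for l,z0 in (("rack",.03),("tipbox",0),("bottle",0),("cup",0),("mouse",0),("timer",0)):
    for d in silhouettes(l,"top"):
        b=d["box"]; p=back([[(b[0]+b[2])/2,(b[1]+b[3])/2]],z0+.03,KT)[0][:2]
        x,c=fit(l,[(d["pixels"],KT)],np.array([*p,[0.06,-.34]],object) if D[l][0]=="box" else p,z0)
        print(l,round(d["conf"],2),x.round(4),round(c,3))
```

```text
[ 0.51018592 -0.24714317  0.21338827] 38.25
rack 0.85 [0.4964 0.1969 0.0568] 0.076
tipbox 0.65 [0.5036 0.0742 0.0709] 0.053
bottle 0.89 [0.4894 0.3044] 0.059
cup 0.84 [0.589  0.0805] 0.089
cup 0.77 [ 0.7393 -0.2591] 0.088
cup 0.7 [0.3559 0.02  ] 0.088
timer 0.55 [ 0.7698  0.0728 -0.3522] 0.093
```

View pics/t13.png

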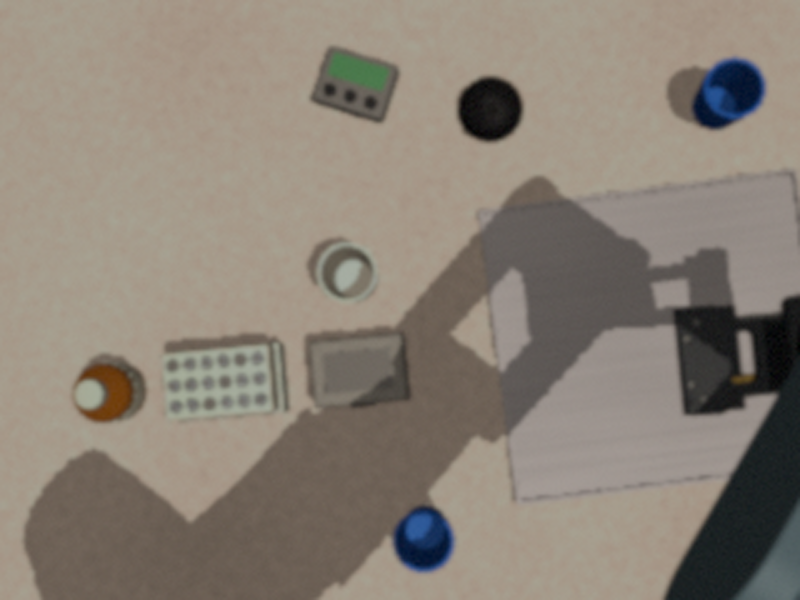

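The layout is as asked: bottle at crop (104,392), rack on the block (220,380), tip box (357,370), cup behind it (346,272). The bystanders haven't moved. Handing in.

```bash
python3 -c "
from plant import *
print(finish_job())"
```

```text
the job is handed in; nothing more can be done
None
```

The station is laid out and handed in at about 39 s of the 112 s allowed: I placed the rack on the block, then the bottle, the tip box and the cup, in that order.

The last check was a fit on the top camera, after the arm had backed away. The block was fitted at (0.496, 0.1955), yaw 0.062.

| Thing | Position found (m) | Yaw (rad) | Against target |
|---|---|---|---|
| rack | (0.4964, 0.1969) | 0.057 | about 1–1.5 mm off the block centre |
| bottle | (0.4894, 0.3044) | – | within 2 mm; gap about 31 mm |
| tip box | (0.5036, 0.0742) | 0.071 | within 1 mm; gap about 30 mm |
| cup | (0.589, 0.0805) | – | within 2 mm; gap to the tip box about 29 mm |

- **Bystanders:** the timer fit agrees with its first one within 3 mm. The network missed the mouse in the last picture, but it looks unmoved to the eye. I left both blue cups alone, and they are within 3 mm of where they started.
- **Disagreements:**
    - The top camera's first estimate of the block's yaw was 0.083. Close views of its grooves gave 0.055–0.063, and I used 0.062.
    - The network missed the tip box in the picture just before its grasp, so I measured it by hand from the corners of its lid.
    - The first move call was refused because its rows lacked keys. Nothing moved.

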